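# Hang the cup carrier on the reader's rail and hold it home against the spring

## Task

Hook the hanger that carries the round sample cup down over the horizontal rail of the blue reader, on the free stretch between the outer post and the sprung brass collar. Keep it seated on the rail and slide it along towards the blue case, pressing the collar back until the hanger meets the steel stop block, without ramming it. Finish while still gripping the hanger and pressing it firmly against the stop so that the spring cannot push it back; leave the other hanger and everything else on the bench alone.

Things in the scene. Friction and masses are not known exactly. Their poses are not given: they have to be found in the camera images.
- cup_carrier: The hanger to hang: aluminium saddle, an upside-down U, 113 mm tall, about 0.16 kg, standing on its feet (x = -41 to +51 mm, 44 mm along y). Origin: under the slot's centre, on the underside of the feet; z up, slot along y. A fixed white round cup, 28 mm across and 27 mm high at its rim, sits on the broader (+x) ledge. It fits the rail either way round.
- cup_carrier_tab (a point): Middle of the cup hanger's upright grip tab on top, 91 mm above the hanger's origin. The tab is 10 mm thick in x, 36 mm wide in y, from 68 to 113 mm above the origin; below it lies the bridge, 48 mm in x by 44 mm in y, 8 mm thick.
- cup_carrier_seat (a point): In the cup hanger's slot, 54 mm above its origin: on the rail's axis when seated. The slot is 16 mm wide in x between two 5 mm legs, 44 mm long in y, open below and flared to 35 mm at the feet; its roof, which rests on the rail, is 60 mm above the origin.
- slide_carrier: The other hanger, same size and shape, but its broader ledge carries a flat glass slide (26 x 76 mm, 8 mm above the bench) instead of a cup. To be left alone.
- reader: Fixed; z up, y along the rail, turned up to 0.25 rad. Origin on the bench under the rail. Rail 12 mm thick, axis at x = 0, 115 mm high, free from y = -40 (collar) to 154 mm (outer post, top 128 mm high). Blue case 150 mm in x, y = -105 to -225, 165 mm high. Base plate 130 mm in x, 12 mm thick. The hanger is pressed home towards -y.
- rail_home (a point): Point on the rail's axis, at y = -38 mm in the reader's frame, 115 mm high: where the hanger's seat point is when the hanger is against the stop. Axes as the reader; fixed.
- stop: Fixed steel stop block, forked round the collar: 52 mm in x, 18 mm thick along the rail, from 12 to 101 mm above the bench under the rail, with a prong on each side of the collar (x = 14 to 26 mm) up to 128 mm. Origin: on the face towards +y that the hanger's legs and bridge meet, 12 mm above the bench, at y = -60 mm in the reader's frame.
- plunger (a joint): Travel of the sprung collar round the rail, m: 0 out, grows as it is pressed towards the blue case, 0.020 when the hanger (22 mm from its centre to its end) meets the stop. Spring about 4.5 N at first, 7.5 N at the stop.
- plunger_face (a point): Centre of the collar's face, on the rail's axis; brass disc 24 mm in diameter, 6 mm thick. Moves with the collar.
- paper_cup: Paper cup, 68 mm across, 75 mm high, standing near the work. Origin under its centre.
- reagent_bottle: Amber bottle, 56 mm across, 110 mm high. Origin under its centre.
- sample_jar: Small jar with a white lid, 44 mm across, 50 mm high. Origin under its centre.
- tip_box: Grey pipette-tip box, 85 x 120 x 55 mm high. Origin under its centre.
- pen: Silver pen, 10 mm thick, lying on the papers to the right.
Things that resemble listed ones, but are neither listed nor needed, are in the scene too. What is shaped like the cup_carrier but pink is not meant.

How it is judged:
On the way, in this order (a step that is already met when the one before it is completed fails the run):
1. the cup hanger sits on the rail, clear of the collar (x of cup_carrier_seat in the frame of rail_home between -0.005 and 0.005 m and z of cup_carrier_seat in the frame of rail_home between -0.003 and 0.005 m and angle between the y axis of cup_carrier and the y axis of reader, either way round below 0.12 rad and angle between cup_carrier's own z axis and vertical below 0.12 rad and y of cup_carrier_seat in the frame of rail_home between 0.022 and 0.17 m and value of joint plunger below 0.002 m), for 0.2 s.
2. sliding along the rail, the hanger has begun to press the collar back (x of cup_carrier_seat in the frame of rail_home between -0.005 and 0.005 m and z of cup_carrier_seat in the frame of rail_home between -0.003 and 0.005 m and angle between the y axis of cup_carrier and the y axis of reader, either way round below 0.12 rad and angle between cup_carrier's own z axis and vertical below 0.12 rad and value of joint plunger above 0.004 m).
3. the hanger is held against the stop block (x of cup_carrier_seat in the frame of rail_home between -0.005 and 0.005 m and z of cup_carrier_seat in the frame of rail_home between -0.003 and 0.005 m and angle between the y axis of cup_carrier and the y axis of reader, either way round below 0.12 rad and angle between cup_carrier's own z axis and vertical below 0.12 rad and y of cup_carrier_seat in the frame of rail_home between -0.004 and 0.004 m and value of joint plunger above 0.017 m and contact force between cup_carrier and stop above 1 N and contact force between the fingers and cup_carrier above 1 N), for 0.3 s.
At the end, for the whole second after the job is handed in: Hanger gripped, upright within 0.12 rad and in line with the rail within 0.12 rad, its seat point within 5 mm across, -3 to +5 mm in height and 4 mm along of rail_home, collar pressed in more than 17 mm, hanger on the stop block with 1 to 40 N, all through the last second (all of step 3 and contact force between cup_carrier and stop below 40 N); the arm keeps its last pose, push and grip.
It fails at once if the hanger is rammed into the stop (over 60 N) (contact force between cup_carrier and stop above 60 N).
It fails at once if the other hanger is disturbed (moved over 30 mm) (distance of slide_carrier from where it was at the start of the episode above 0.03 m).
It fails at once if something else on the bench is disturbed (moved over 30 mm) (distance of any of paper_cup, reagent_bottle, sample_jar, tip_box, pen from where it was at the start of the episode above 0.03 m).
It also fails if it takes over 48 s, if anything falls off the work surface, if the arm or the gripper's body presses on something with over 40 N, if the wrist force passes 120 N, or if a joint passes its speed limit or range.

## Robot

A 6-joint arm with a two-finger parallel gripper is mounted at the origin on the work surface. World frame = base frame: x ahead of the robot, y to its left, z up, the work surface at z = 0. Lengths are in m, angles in rad, forces in N, time in s.
With the tool pointing down it reaches from about 0.25 to 0.775 m from the base axis. Payload 4 kg.
Tool frame: the origin (TCP) lies at the very end of the fingers, on their centre line; the grasp point (between the pads) lies 19 mm behind it; z points along the fingers, y is the line along which they close (so a half turn about z gives the same grasp; the last joint's range is limited). The gripper opens to 94 mm and grips with 3 to 60 N. Pads are 16 mm wide; open, the fingers measure 119 mm over their backs; the gripper's body (75 mm by 177 mm) begins 78 mm behind the grasp point.
Start: joints at [1.031, 0.087, 1.371, -0, 1.684, -0.103], TCP at [0.233, 0.498, 0.206] pointing down, gripper open.
Joint ranges: [-3.1, 3.1], [-0.76, 2.03], [0.27, 2.55], [-1.08, 4.22], [0.17, 2.65], [-2.57, 2.57]. Speed limits (rad/s): [2.79, 2.79, 3.14, 3.14, 3.14, 3.14].

## Interface

Orientations are given as [roll, pitch, yaw] about the fixed x, y, z axes, in that order (R = Rz(yaw) Ry(pitch) Rx(roll)).
In Python, from bench import robot, vision gives the robot as it stands.
- The arm moves only by the shell command python3 -m crank 'ROWS'. ROWS is JSON, a list of rows, each a list of 3 entries, a list of its own where there are three numbers: the closure, from 0 (fully open) to 1 (shut), then the shift along the tool's x, y, z in m, then the turn, a rotation vector about the tool's x, y, z in degrees. A call has 1 to 8 rows; each row shifts and turns the commanded pose from where the row before left it, along the tool's axes as they then stand; what a row does not reach is not made up. A row lasts 1/10 s, in which the tool goes at most 50 mm and 8.59 degrees, less where a joint would pass 70% of its speed; a pose out of reach is approached as far as the arm can. A call with a gripper value outside its range is refused whole. The fingers move at their own pace and stop on an object; the grip force is fixed at half the most. Time passes only in rows, so rows that do not move let the fingers close. It gives the time, the measured TCP pose, the force, the opening and the grip force at its end, in the units of the state.
- robot.get_obs(): the state, without advancing time (a new reading comes with each control period).
- vision.snapshot(name): name is "side" or "top" or "wrist"; returns a dict with "color" (384x512x3 uint8, red, green, blue), "z_map" (384x512 float32, m along the optical axis (not along the pixel's ray), 0 where there is no reading), "fx", "fy", "cx", "cy" (pixels), "dist" ([k1, k2, p1, p2, k3] as OpenCV has them; the pictures are not rectified), "R" (3x3) and "t" (3): a world point X has camera coordinates R X + t. Camera axes: x right, y down, z forward; pixel columns grow to the right and rows downward; lengths in m; the calibration is good to about 2 mm. A picture is of the moment at which its call begins.
- robot.close_job(): hands the job in; it is judged then, once.
The state is a dict: "time": time; "joint_positions": joint angles; "qvel": joint speeds; "joint_torque": joint torques, N m; "tool_pos": TCP position; "ee_rot": TCP orientation; "wrist_force": force on the tool from outside, world axes, zero at the start; "wrist_torque": the same for the moment, N m; "width": finger opening in m; "finger_force": force on a finger pad.
Only numpy, scipy, OpenCV 4.12 (cv2) and the standard library are available. Lean on these libraries where they do the work, as an engineer would, in place of code of your own. Each camera call takes 0.05 s, during which the arm holds its last target. There are 200 camera calls.

## Working session

There is one attempt and no reset: what is moved stays moved. The work goes in short steps, Python scripts to look and compute and a shell command to move; the robot and the scene stay as the last step left them, time stands still between calls to the robot, and variables do not carry over. Pictures are saved under pics/ and viewed, at most 10 in all, crops included, and the job is handed in when it is done.

```bash
ls; mkdir -p pics
cat > h.py <<'E'
import numpy as np, cv2, pickle
from bench import robot, vision
def snap(n):
    s=vision.snapshot(n); pickle.dump(s,open(f'pics/{n}.pkl','wb')); return s
def cloud(s):
    z=s['z_map']; h,w=z.shape
    K=np.array([[s['fx'],0,s['cx']],[0,s['fy'],s['cy']],[0,0,1]])
    v,u=np.mgrid[:h,:w]
    p=cv2.undistortPoints(np.stack([u,v],-1).reshape(-1,1,2).astype(np.float64),K,np.array(s['dist'])).reshape(h,w,2)
    P=np.concatenate([p*z[...,None],z[...,None]],-1)
    X=(P-np.array(s['t']))@np.array(s['R'])
    X[z==0]=np.nan
    return X
E
python3 - <<'E'
from h import *
a=snap('top');b=snap('side')
cv2.imwrite('pics/top1.png',cv2.resize(a['color'][...,::-1],(800,600)))
cv2.imwrite('pics/side1.png',cv2.resize(b['color'][...,::-1],(800,600)))
print(robot.get_obs())
for s in(a,b): print(-np.array(s['R']).T@s['t'], s['R'], np.mean(s['z_map']==0))
E
```

```text
pics
{'time': 0.1, 'joint_positions': array([ 1.03092052e+00,  8.79087163e-02,  1.37205717e+00,  2.97422897e-05,
        1.68361162e+00, -1.03093895e-01]), 'qvel': array([ 0.00041612, -0.00375622, -0.00490409,  0.00023849, -0.00037265,
       -0.00018052]), 'joint_torque': array([ 2.40038346e-03, -3.41253555e+01, -3.03301728e+01,  7.20223272e-02,
        3.04706942e-02, -9.04467106e-05]), 'tool_pos': array([0.23240741, 0.49795404, 0.20442944]), 'ee_rot': array([-3.13962139e+00, -2.33665695e-04,  2.70481383e+00]), 'wrist_force': array([0.03901622, 0.1763175 , 0.30915584]), 'wrist_torque': array([-0.02176153, -0.00926029, -0.00700097]), 'finger_force': 0.0, 'width': 0.09389469992979674}
[ 0.28500488 -0.0158594   1.22102583] [[-0.09502646 -0.99547408 -0.00114999]
 [-0.97293712  0.09311942 -0.21147607]
 [ 0.21062603 -0.01897695 -0.9773825 ]] 0.004058837890625
[-0.04397127 -0.83207716  0.71335427] [[ 0.81357207 -0.58098616 -0.02357022]
 [-0.3286441  -0.42601354 -0.84291489]
 [ 0.47968066  0.69351823 -0.53753039]] 0.003936767578125
```

View pics/top1.png

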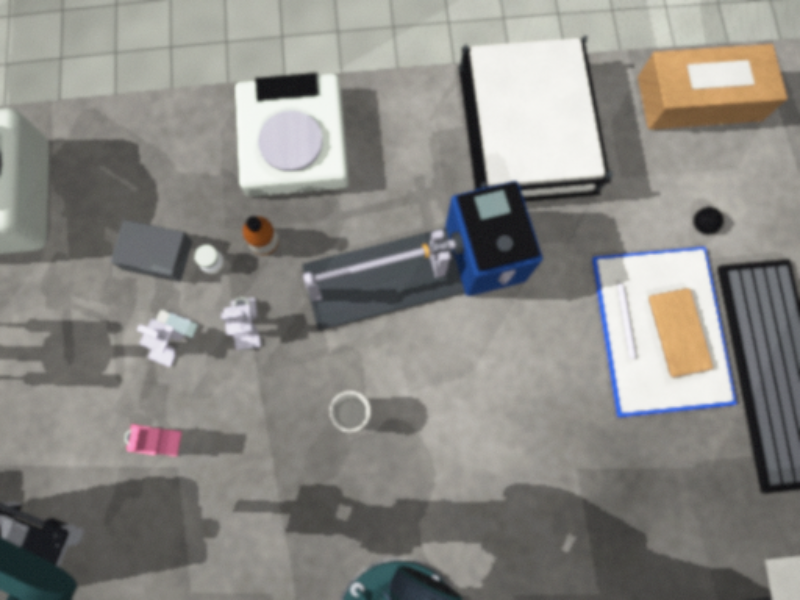

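View pics/side1.png

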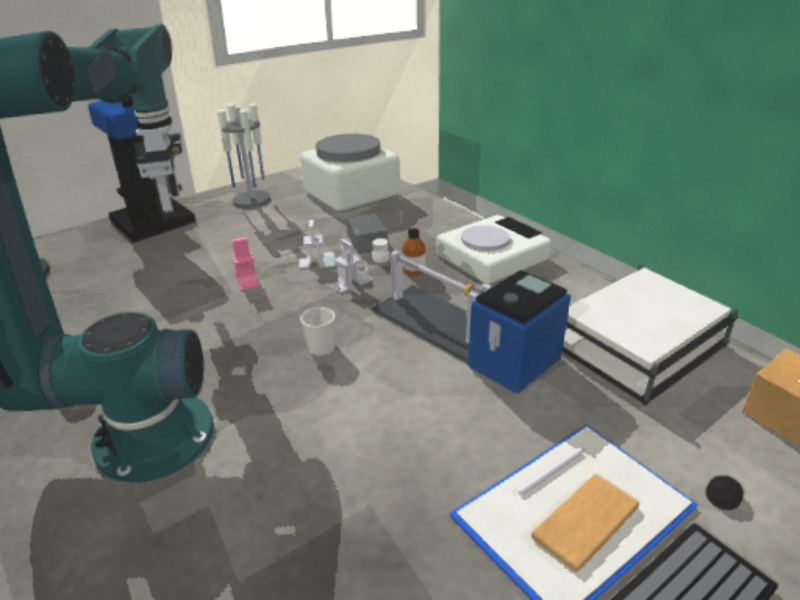

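The top view shows the cup hanger at about (240,322), the slide hanger at (165,335) and the pink decoy at (153,440). The rail runs from (310,282) to the collar at (427,250). Next I measure them from the depth data.

Run:
```python
from h import *
for n in('top','side'):
    s=pickle.load(open(f'pics/{n}.pkl','rb')); X=cloud(s); 
    def box(x0,x1,y0,y1,z0,z1):
        m=(X[...,0]>x0)&(X[...,0]<x1)&(X[...,1]>y0)&(X[...,1]<y1)&(X[...,2]>z0)&(X[...,2]<z1); return X[m],m
    if n=='top':
        for p in[(240,322),(310,282),(427,250),(165,335),(350,410),(208,258),(258,232)]: print(p,X[int(p[1]*.64),int(p[0]*.64)].round(3))
        c=X[int(322*.64),int(240*.64)]
        crop=s['color'][165:235,75:285,::-1]
        cv2.imwrite('pics/c1.png',cv2.resize(crop,(800,267),interpolation=cv2.INTER_NEAREST))
        c0=c
    for nm,z0,z1 in(('ledge',.008,.05),('bridge',.058,.075),('tab',.08,.108),('tabtop',.108,.12)):
        P,_=box(c0[0]-.08,c0[0]+.08,c0[1]-.045,c0[1]+.055,z0,z1)
        if len(P)<4: print(n,nm,len(P)); continue
        r=cv2.minAreaRect((P[:,:2]*1000).astype(np.float32)); print(n,nm,len(P),P.mean(0).round(4),P[:,2].max().round(4),r)
```

```text
(240, 322) [0.534 0.227 0.069]
(310, 282) [0.58  0.094 0.127]
(427, 250) [ 0.616 -0.108  0.127]
(165, 335) [0.525 0.361 0.065]
(350, 410) [0.37 0.05 0.  ]
(208, 258) [0.663 0.283 0.049]
(258, 232) [0.691 0.183 0.086]
top ledge 98 [0.5503 0.2271 0.0202] 0.0479 ((542.4544677734375, 230.15008544921875), (124.67310333251953, 51.36673355102539), 13.060858726501465)
top bridge 201 [0.536  0.2264 0.0678] 0.0741 ((539.52490234375, 228.52198791503906), (50.1861686706543, 44.10654830932617), 1.9356340169906616)
top tab 40 [0.5356 0.2268 0.0939] 0.1074 ((535.1246948242188, 227.78277587890625), (6.3207478523254395, 36.30389404296875), 12.980639457702637)
top tabtop 56 [0.5392 0.2288 0.1128] 0.117 ((539.8812866210938, 228.95672607421875), (10.663558959960938, 35.023529052734375), 3.19398832321167)
side ledge 170 [0.5415 0.2261 0.0264] 0.0493 ((542.4248657226562, 226.71755981445312), (44.741825103759766, 78.9035873413086), 79.36503601074219)
side bridge 89 [0.5327 0.2241 0.0672] 0.0747 ((537.3822631835938, 232.2312774658203), (50.61056137084961, 47.50566482543945), 2.919565200805664)
side tab 52 [0.5347 0.227  0.0934] 0.1073 ((533.8580322265625, 230.6207275390625), (13.12696361541748, 38.94580078125), 20.10228157043457)
side tabtop 24 [0.5356 0.2299 0.1123] 0.116 ((537.0842895507812, 230.72088623046875), (39.237709045410156, 11.652477264404297), 88.80998229980469)
```

View pics/c1.png

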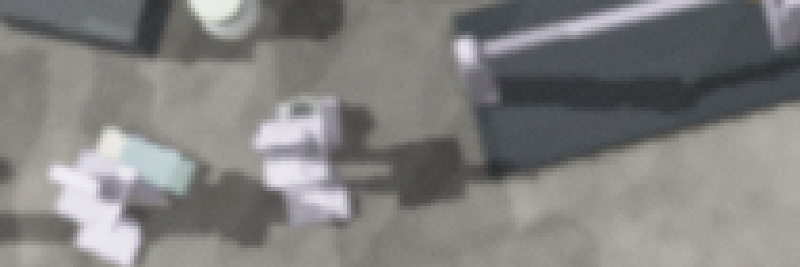

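The crop shows the cup hanger's tab near (285,140), with the cup on the far side (world +x). Next I fit the rail.

Run:
```python
from h import *
for n in('top','side'):
    s=pickle.load(open(f'pics/{n}.pkl','rb')); X=cloud(s)
    a=np.array([.582,.085]);d0=np.array([-.036,.202]);d0/=np.linalg.norm(d0)
    q=X[...,:2]-a; t=q@d0; w=q@np.array([d0[1],-d0[0]])
    m=(abs(w)<.012)&(t>-.16)&(t<-.02)&(X[...,2]>.108)&(X[...,2]<.13)
    P=X[m]
    vx=cv2.fitLine(P[:,:2].astype(np.float32),cv2.DIST_HUBER,0,.01,.01).ravel()
    if vx[1]<0: vx[:2]*=-1
    yaw=np.arctan2(-vx[0],vx[1]); print(n,'rail',len(P),vx,'yaw deg',np.degrees(yaw),'zmed',np.median(P[:,2]), 'x at y=0:',vx[2]-vx[3]*vx[0]/vx[1])
    # post: highest points at end ; case: blue
    e=np.array([vx[0],vx[1]]); o=np.array([vx[2]-vx[3]*vx[0]/vx[1],0])
    q=X[...,:2]-o; t=q@e; w=q@np.array([e[1],-e[0]])
    m=(abs(w)<.03)&(t>.03)&(t<.2)&(X[...,2]>.1); print(' t hi',np.percentile(t[m],[95,99,100]).round(4))
    mp=m&(X[...,2]>.122)&(t>.07); print(' post',mp.sum(),t[mp].min() if mp.any() else 0,t[mp].mean() if mp.any() else 0,w[mp].mean() if mp.any() else 0)
    mc=(abs(w)<.06)&(t<-.1)&(t>-.4)&(X[...,2]>.155)&(X[...,2]<.175);print(' case t',np.percentile(t[mc],[1,50,98,100]).round(4))
    c=s['color'].astype(int);mo=(c[...,0]-c[...,2]>60)&(abs(w)<.03)&(t>-.25)&(t<0)&(X[...,2]>.09)&(X[...,2]<.14);print(' collar',mo.sum(),X[mo].mean(0) if mo.any() else 0, np.percentile(t[mo],[0,50,100]),np.median(w[mo]))
```

```text
top rail 237 [-0.16261423  0.98668975  0.6007203  -0.00363494] yaw deg 9.358667 zmed 0.12004842711225037 x at y=0: 0.6001212
 t hi [0.103  0.1052 0.1057]
 post 36 0.07811765117767813 0.09701504863435621 -0.0003459130901089987
 case t [-0.2809 -0.2277 -0.1781 -0.1759]
 collar 24 [ 0.61745966 -0.10647024  0.12425796] [-0.11287889 -0.10754573 -0.10408801] -0.0002559491124651701
side rail 131 [-0.16558169  0.9861961   0.59713    -0.0062196 ] yaw deg 9.531027 zmed 0.11893286604089802 x at y=0: 0.5960857
 t hi [0.1016 0.1049 0.1057]
 post 19 0.07218009481748226 0.09384501173449156 0.0007311022015516632
 case t [-0.2816 -0.2354 -0.1804 -0.1764]
 collar 18 [ 0.61185327 -0.10521949  0.12115645] [-0.11052432 -0.10725625 -0.09638203] -0.0037800468479868617
```

```bash
python3 -m crank '[[0,[0,0,0],[0,0,7.7]],[0,[0,0,0],[0,0,7.7]],[0,[0,0,0],[0,0,7.7]],[0,[0,0,0],[0,0,7.7]],[0,[0,0,0],[0,0,7.7]],[0,[0,0,0],[0,0,7.7]],[0,[0,0,0],[0,0,7.7]],[0,[0,0,0],[0,0,8.0]]]'
cat > go.py <<'E'
import sys; from h import *
from scipy.spatial.transform import Rotation as Ro
# usage: target x y z yawdeg -> shift in tool axes (after no turn), turn about tool z
o=robot.get_obs(); R=Ro.from_euler('xyz',o['ee_rot']); t=np.array(list(map(float,sys.argv[1:4])))
print(o['time'],o['tool_pos'].round(4),np.degrees(o['ee_rot']).round(2),'F',o['wrist_force'].round(2),'w',round(o['width'],4))
print('tool shift mm',(R.inv().apply(t-o['tool_pos'])*1000).round(1))
T=Ro.from_euler('xyz',[180,0,float(sys.argv[4])],degrees=True); print('turn deg',np.degrees((R.inv()*T).as_rotvec()).round(2))
E
python3 go.py .539 .2285 .19 93
```

```text
time: 0.9
tool_pos: [0.2325, 0.4981, 0.2048]
ee_rot: [-3.141, 0.001, 1.619]
wrist_force: [0.1, 0.6, -0.2]
width: 0.094
finger_force: 0.0
0.9 [0.2325 0.4981 0.2048] [-1.7996e+02  6.0000e-02  9.2750e+01] F [ 0.05  0.58 -0.24] w 0.094
tool shift mm [-284.   293.2   14.9]
turn deg [-0.04  0.06 -0.25]
```

```bash
python3 -m crank '[[0,[-0.034,0.035,0],[0,0,0]],[0,[-0.034,0.035,0],[0,0,0]],[0,[-0.034,0.035,0],[0,0,0]],[0,[-0.034,0.035,0],[0,0,0]],[0,[-0.034,0.035,0],[0,0,0]],[0,[-0.034,0.035,0],[0,0,0]],[0,[-0.034,0.035,0],[0,0,0]],[0,[-0.034,0.035,0],[0,0,0]]]' >/dev/null; python3 go.py .539 .2285 .19 93; python3 -m crank '[[0,[0,0,0],[0,0,0]]]'; python3 go.py .539 .2285 .19 93
python3 - <<'E'
from h import *
s=snap('wrist');cv2.imwrite('pics/w1.png',s['color'][...,::-1])
E
```

```text
1.7 [0.5278 0.2401 0.2049] [-179.95    0.     93.07] F [-0.2   0.56  0.61] w 0.094
tool shift mm [-12.2  10.5  14.9]
turn deg [-0.05  0.    0.07]
time: 1.8
tool_pos: [0.5302, 0.2371, 0.2038]
ee_rot: [-3.141, 0.003, 1.617]
wrist_force: [0.3, 0.7, -0.4]
width: 0.094
finger_force: 0.0
1.8 [0.5302 0.2371 0.2038] [-1.7995e+02  1.5000e-01  9.2640e+01] F [ 0.28  0.72 -0.4 ] w 0.094
tool shift mm [-9.   8.4 13.8]
turn deg [-0.05  0.15 -0.36]
```

View pics/w1.png

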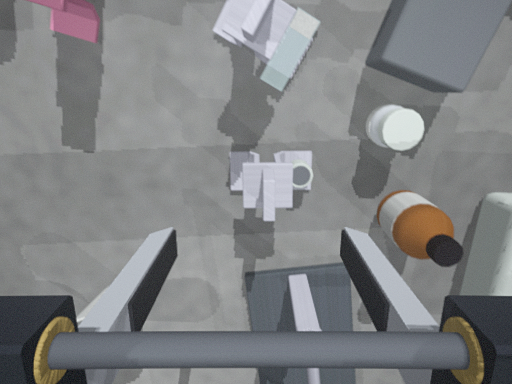

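The wrist view shows the tab at (268,198), the cup at (301,176) and the rail's outer end at (300,285). I use this closer depth view to refine the hanger and rail poses.

Run:
```python
from h import *
s=pickle.load(open('pics/wrist.pkl','rb')); X=cloud(s)
m=(abs(X[...,0]-.54)<.04)&(abs(X[...,1]-.229)<.04)
for z0,z1 in((.105,.12),(.058,.075)):
    P=X[m&(X[...,2]>z0)&(X[...,2]<z1)]; print(len(P),P.mean(0),np.median(P[:,2]),cv2.minAreaRect((P[:,:2]*1000).astype(np.float32)))
e=np.array([-.163,.9866]); q=X[...,:2]-[.6,0]; t=q@e; w=q@[e[1],-e[0]]
r=(abs(w)<.02)&(t<.075)&(t>-.1)&(X[...,2]>.112)&(X[...,2]<.128); P=X[r]
v=cv2.fitLine(P[:,:2].astype(np.float32),cv2.DIST_HUBER,0,.01,.01).ravel(); v[:2]*=np.sign(v[1])
print(len(P),v,np.degrees(np.arctan2(-v[0],v[1])),'x0',v[2]-v[3]*v[0]/v[1],'t',t[r].min(),t[r].max(),np.median(P[:,2]))
```

```text
510 [0.53902349 0.2331906  0.11252983] 0.11266846677850648 ((539.184326171875, 232.13739013671875), (9.419769287109375, 36.20028305053711), 2.9676883220672607)
1772 [0.53869798 0.23445558 0.06760612] 0.06769890598469339 ((539.1358642578125, 232.38552856445312), (48.093997955322266, 43.76333236694336), 2.9727773666381836)
195 [-0.17999007  0.98366845  0.5899306   0.06086289] 10.369181 x0 0.6010672 t 0.05033121604387981 0.07230340840235189 0.12006240532964343
```

```bash
python3 -m crank '[[0,[0,0,0],[0,0,0]],[0,[0,0,0],[0,0,0]]]' >/dev/null; python3 go.py .539 .231 .074 93
```

```text
2.05 [0.5258 0.2428 0.2054] [-1.7997e+02 -2.0000e-02  9.3180e+01] F [-0.73  0.4  -0.02] w 0.0939
tool shift mm [-12.6  12.6 131.4]
turn deg [-0.03 -0.02  0.18]
```

```bash
python3 -m crank '[[0,[-0.0125,0.0125,0.02],[0,0,0]],[0,[0,0,0.02],[0,0,0]],[0,[0,0,0.02],[0,0,0]],[0,[0,0,0.01],[0,0,0]],[0,[0,0,0],[0,0,0]],[0,[0,0,0],[0,0,0]]]' >/dev/null; python3 go.py .539 .231 .074 93
```

```text
2.65 [0.5399 0.2308 0.1364] [ 1.7993e+02 -2.0000e-02  9.3150e+01] F [ 0.22 -0.33  0.57] w 0.0941
tool shift mm [ 0.2 -1.  62.4]
turn deg [ 0.07 -0.02  0.15]
```

```bash
python3 -m crank '[[0,[0,-0.001,0.02],[0,0,0]],[0,[0,0,0.02],[0,0,0]],[0,[0,0,0.015],[0,0,0]],[0,[0,0,0.006],[0,0,0]],[0,[0,0,0],[0,0,0]],[0,[0,0,0],[0,0,0]]]' >/dev/null; python3 go.py .539 .231 .074 93
python3 -m crank '[[0.6,[0,0,0],[0,0,0]],[0.8,[0,0,0],[0,0,0]],[1,[0,0,0],[0,0,0]],[1,[0,0,0],[0,0,0]],[1,[0,0,0],[0,0,0]],[1,[0,0,0],[0,0,0]],[1,[0,0,0],[0,0,0]],[1,[0,0,0],[0,0,0]]]';python3 go.py .539 .231 .074 93
```

```text
3.25 [0.5397 0.2302 0.0756] [ 1.799e+02 -3.000e-02  9.308e+01] F [-1.01  0.57  1.35] w 0.0939
tool shift mm [ 0.9 -0.7  1.6]
turn deg [ 0.1  -0.03  0.08]
time: 4.05
tool_pos: [0.539, 0.2299, 0.0744]
ee_rot: [-3.142, -0.0, 1.624]
wrist_force: [0.2, 0.2, -0.2]
width: 0.0335
finger_force: 0.0
4.05 [0.539  0.2299 0.0744] [-180.     -0.     93.07] F [ 0.17  0.16 -0.21] w 0.0335
tool shift mm [1.1 0.  0.4]
turn deg [-0.   -0.    0.07]
```

```bash
python3 -m crank '[[1,[0,0,0],[0,0,0]],[1,[0,0,0],[0,0,0]],[1,[0,0,0],[0,0,0]],[1,[0,0,0],[0,0,0]],[1,[0,0,0],[0,0,0]],[1,[0,0,0],[0,0,0]]]';
python3 -m crank '[[1,[0,0,-0.01],[0,0,0]],[1,[0,0,-0.03],[0,0,0]],[1,[0,0,-0.03],[0,0,0]],[1,[0,0,-0.03],[0,0,0]],[1,[0,0,-0.03],[0,0,0]],[1,[0,0,-0.015],[0,0,0]],[1,[0,0,0],[0,0,0]],[1,[0,0,0],[0,0,0]]]';python3 go.py .600 -.005 .22 99.4
```

```text
time: 4.65
tool_pos: [0.5389, 0.2299, 0.0743]
ee_rot: [-3.141, 0.0, 1.624]
wrist_force: [0.8, 0.3, -1.4]
width: 0.0095
finger_force: 30.0
time: 5.45
tool_pos: [0.5387, 0.2298, 0.2185]
ee_rot: [-3.14, 0.0, 1.624]
wrist_force: [-0.4, -0.3, -1.8]
width: 0.0099
finger_force: 30.0
5.45 [0.5387 0.2298 0.2185] [-1.7992e+02  2.0000e-02  9.3070e+01] F [-0.36 -0.32 -1.82] w 0.0099
tool shift mm [-237.7   48.7   -1.5]
turn deg [-0.08  0.01 -6.33]
```

```bash
python3 -m crank '[[1,[0,0,0],[0,0,-6.3]],[1,[-0.025,0.004,0],[0,0,0]],[1,[-0.04,0.004,0],[0,0,0]],[1,[-0.04,0.004,0],[0,0,0]],[1,[-0.04,0.004,0],[0,0,0]],[1,[-0.04,0.004,0],[0,0,0]],[1,[-0.035,0.002,0],[0,0,0]],[1,[-0.02,0,0],[0,0,0]]]' >/dev/null; python3 -m crank '[[1,[0,0,0],[0,0,0]],[1,[0,0,0],[0,0,0]],[1,[0,0,0],[0,0,0]]]' >/dev/null; python3 go.py .600 -.005 .22 99.4
python3 - <<'E'
from h import *
for n in('top','wrist','side'):
    s=snap(n); X=cloud(s); cv2.imwrite(f'pics/{n}2.png',s['color'][...,::-1])
    e=np.array([-.163,.9866]); q=X[...,:2]-[.5995,0]; t=q@e; w=q@[e[1],-e[0]]
    for nm,m in (('rail-out',(t>.028)&(t<.07)&(abs(w)<.015)&(abs(X[...,2]-.118)<.007)),('rail-in',(t>-.095)&(t<-.04)&(abs(w)<.015)&(abs(X[...,2]-.118)<.007)),('tabtop',(abs(t)<.04)&(abs(w)<.03)&(X[...,2]>.245)&(X[...,2]<.265)),('bridge',(abs(t)<.04)&(abs(w)<.04)&(X[...,2]>.2)&(X[...,2]<.219))):
        if m.sum()>5: print(n,nm,m.sum(),'t',t[m].mean().round(4),'w',w[m].mean().round(4),(w[m].max()+w[m].min())/2,'z',np.median(X[...,2][m]).round(4), 'rect',cv2.minAreaRect((np.c_[t[m],w[m]]*1000).astype(np.float32)))
E
```

```text
6.55 [ 0.5993 -0.002   0.2184] [-1.799e+02 -7.000e-02  9.945e+01] F [-0.59  0.95 -1.08] w 0.0096
tool shift mm [-3.1  0.2 -1.6]
turn deg [-0.1  -0.07  0.05]
top rail-out 67 t 0.0496 w 0.0007 0.0013787245888302506 z 0.1199 rect ((49.18898010253906, 1.1792197227478027), (11.911163330078125, 40.987300872802734), 88.33435821533203)
top rail-in 42 t -0.0823 w 0.0002 0.0003549356172486617 z 0.1199 rect ((-82.87784576416016, 0.6192836761474609), (24.841449737548828, 11.678966522216797), 4.294613838195801)
wrist rail-out 737 t 0.0494 w 0.0013 0.0014558595715060633 z 0.1198 rect ((48.976219177246094, 1.4703869819641113), (41.92054748535156, 10.86512565612793), 0.041401490569114685)
wrist tabtop 2759 t 0.0049 w -0.001 -0.0009279717506271972 z 0.2571 rect ((1.4711809158325195, 0.5292873382568359), (32.48347473144531, 33.88600540161133), 51.731204986572266)
wrist bridge 2842 t 0.0121 w -0.001 -0.0010127338992050594 z 0.2122 rect ((1.9015159606933594, -1.018503189086914), (48.077186584472656, 41.75546646118164), 89.95674896240234)
side rail-out 14 t 0.0568 w -0.0036 -0.0022310257605676954 z 0.1153 rect ((50.035797119140625, -1.9768967628479004), (11.856086730957031, 39.399681091308594), 89.0478515625)
side rail-in 56 t -0.0686 w -0.0031 -0.0020908155623279964 z 0.1189 rect ((-67.7231674194336, -1.782778263092041), (54.466880798339844, 12.61784839630127), 1.3778437376022339)
side tabtop 79 t -0.0084 w -0.0073 -0.003319007637817278 z 0.2562 rect ((-8.906147956848145, -4.829771041870117), (18.058937072753906, 36.417503356933594), 25.119937896728516)
side bridge 120 t -0.0067 w -0.0096 -0.002302493015998988 z 0.2126 rect ((-0.3845558166503906, -2.410228729248047), (50.039947509765625, 45.64925765991211), 89.10103607177734)
```

View pics/wrist2.png

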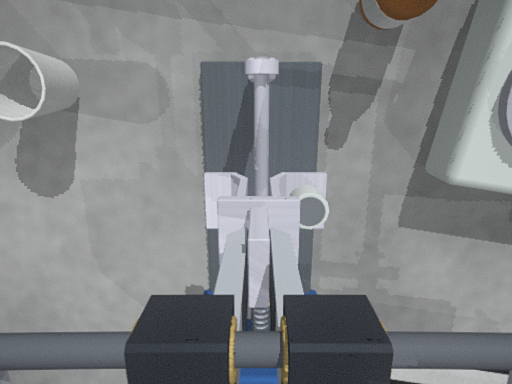

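View pics/side2.png

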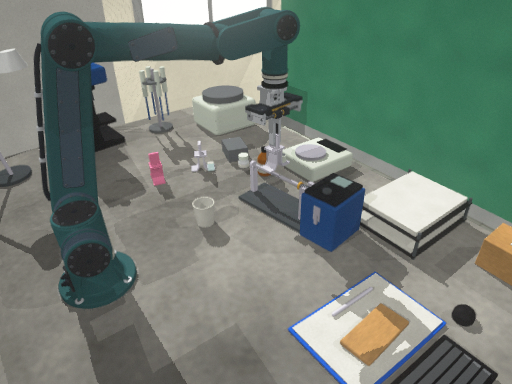

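The wrist view shows the slot over the rail at about (260,200), in line with it. The remaining offset is about +1–2 mm across, so I correct by 1.3 mm and lower in stages.

```bash
python3 -m crank '[[1,[0,0.0013,0.005],[0,0,0]],[1,[0,0,0.012],[0,0,0]],[1,[0,0,0.012],[0,0,0]],[1,[0,0,0.008],[0,0,0]],[1,[0,0,0.004],[0,0,0]],[1,[0,0,0],[0,0,0]],[1,[0,0,0],[0,0,0]]]' >/dev/null; python3 go.py .600 -.005 .1354 99.4
python3 - <<'E'
from h import *
for n in('wrist','side'):
    s=snap(n); X=cloud(s); cv2.imwrite(f'pics/{n}3.png',s['color'][...,::-1])
    e=np.array([-.163,.9866]); q=X[...,:2]-[.5995,0]; t=q@e; w=q@[e[1],-e[0]]
    for nm,m in (('rail-out',(t>.028)&(t<.07)&(abs(w)<.015)&(abs(X[...,2]-.118)<.007)),('bridge',(abs(t)<.04)&(abs(w)<.04)&(X[...,2]>.16)&(X[...,2]<.178))):
        if m.sum()>5: print(n,nm,m.sum(),'z',np.median(X[...,2][m]).round(4), 'rect',cv2.minAreaRect((np.c_[t[m],w[m]]*1000).astype(np.float32)))
    if n=='side': cv2.imwrite('pics/c3.png',cv2.resize(s['color'][120:240,220:370,::-1],(750,600),interpolation=cv2.INTER_CUBIC))
E
```

```text
7.4 [ 0.6012 -0.0032  0.1787] [179.97   0.    99.37] F [-0.14  0.37 -0.99] w 0.0096
tool shift mm [-1.6 -1.5 43.3]
turn deg [ 0.03  0.   -0.03]
wrist rail-out 1023 z 0.1198 rect ((48.98286437988281, 1.031721591949463), (11.5706148147583, 41.95063018798828), 89.803955078125)
wrist bridge 2810 z 0.172 rect ((0.10549736022949219, 0.7279109954833984), (48.15372848510742, 42.264827728271484), 89.90269470214844)
side rail-out 30 z 0.119 rect ((51.046844482421875, -2.0913681983947754), (10.049315452575684, 36.801658630371094), 88.30899047851562)
side bridge 113 z 0.1725 rect ((-3.0350723266601562, -1.2659778594970703), (44.4129753112793, 48.868804931640625), 3.983393430709839)
```

View pics/c3.png

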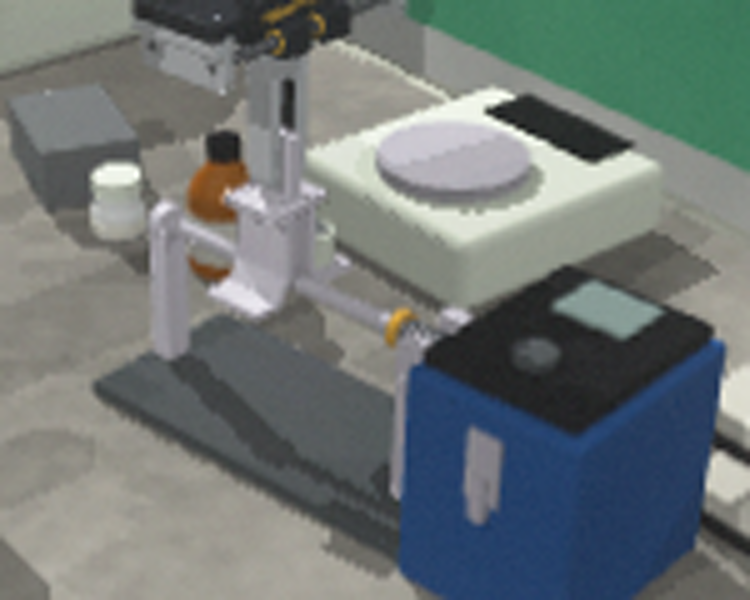

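The side crop shows the hanger at (275,250) astride the rail, mid-stretch, with a small residual. I lower it further.

```bash
python3 -m crank '[[1,[0,0,0.006],[0,0,0]],[1,[0,0,0.009],[0,0,0]],[1,[0,0,0.009],[0,0,0]],[1,[0,0,0.008],[0,0,0]],[1,[0,0,0.005],[0,0,0]],[1,[0,0,0.002],[0,0,0]],[1,[0,0,0],[0,0,0]],[1,[0,0,0],[0,0,0]]]' >/dev/null; python3 go.py .600 -.005 .1354 99.4
```

```text
8.3 [ 0.6013 -0.0031  0.1399] [179.96   0.    99.38] F [ 0.8  -0.58 -1.12] w 0.0099
tool shift mm [-1.7 -1.6  4.5]
turn deg [ 0.04  0.   -0.02]
```

```bash
python3 -m crank '[[1,[0,0,0.0015],[0,0,0]],[1,[0,0,0.0015],[0,0,0]],[1,[0,0,0.001],[0,0,0]],[1,[0,0,0],[0,0,0]]]'; python3 -m crank '[[1,[0,0,0.001],[0,0,0]],[1,[0,0,0],[0,0,0]],[1,[0,0,0],[0,0,0]]]'
```

```text
time: 8.7
tool_pos: [0.6011, -0.0031, 0.1354]
ee_rot: [-3.142, -0.0, 1.734]
wrist_force: [0.6, -0.1, -1.1]
width: 0.0097
finger_force: 30.0
time: 9.0
tool_pos: [0.6012, -0.0031, 0.1353]
ee_rot: [3.141, 0.0, 1.734]
wrist_force: [-1.6, -0.1, 2.5]
width: 0.0095
finger_force: 30.0
```

```bash
python3 -m crank '[[1,[-0.004,0,0],[0,0,0]],[1,[-0.010,0,0],[0,0,0]],[1,[-0.010,0,0],[0,0,0]],[1,[-0.010,0,0],[0,0,0]],[1,[-0.008,0,0],[0,0,0]],[1,[-0.004,0,0],[0,0,0]],[1,[0,0,0],[0,0,0]]]'
python3 - <<'E'
from h import *
s=snap('wrist'); X=cloud(s); cv2.imwrite('pics/w4.png',s['color'][...,::-1]); p=robot.get_obs()['tool_pos']
e=np.array([-.163,.9866]); q=X[...,:2]-[.5995,0]; t=q@e; w=q@[e[1],-e[0]]; print('tcp t,w',(p[:2]-[.5995,0])@e,(p[:2]-[.5995,0])@[e[1],-e[0]])
for nm,m in (('rail-out',(t>-.02)&(t<.07)&(abs(w)<.015)&(abs(X[...,2]-.118)<.007)),('bridge',(abs(t+.05)<.04)&(abs(w)<.04)&(X[...,2]>.12)&(X[...,2]<.135))):
    print(nm,m.sum(),'z',np.median(X[...,2][m]).round(4), 'rect',cv2.minAreaRect((np.c_[t[m],w[m]]*1000).astype(np.float32)))
E
```

```text
time: 9.7
tool_pos: [0.6092, -0.05, 0.1352]
ee_rot: [3.14, 0.001, 1.733]
wrist_force: [-0.5, 2.8, 5.2]
width: 0.0097
finger_force: 30.0
tcp t,w -0.05085433751347456 0.001474969315667266
rail-out 3569 z 0.1198 rect ((24.99256134033203, 1.1511492729187012), (11.903409004211426, 89.96658325195312), 89.84931182861328)
bridge 3053 z 0.1285 rect ((-39.42585754394531, 0.9550533294677734), (58.48276138305664, 47.98538589477539), 0.18605643510818481)
```

```bash
python3 -m crank '[[1,[-0.006,0,0],[0,0,0]],[1,[-0.008,0,0],[0,0,0]],[1,[-0.007,0,0],[0,0,0]],[1,[-0.004,0,0],[0,0,0]],[1,[0,0,0],[0,0,0]]]';  python3 -m crank '[[1,[-0.003,0,0],[0,0,0]],[1,[-0.003,0,0],[0,0,0]],[1,[-0.003,0,0],[0,0,0]],[1,[-0.003,0,0],[0,0,0]],[1,[0,0,0],[0,0,0]]]'; python3 go.py .617 -.1026 .1352 99.4
```

```text
time: 10.25
tool_pos: [0.6132, -0.0744, 0.1352]
ee_rot: [3.14, 0.0, 1.733]
wrist_force: [-1.0, 2.5, 5.9]
width: 0.0097
finger_force: 30.0
time: 10.75
tool_pos: [0.6148, -0.0843, 0.1352]
ee_rot: [3.14, -0.003, 1.735]
wrist_force: [-1.9, 6.4, 7.1]
width: 0.0098
finger_force: 30.0
10.75 [ 0.6148 -0.0843  0.1352] [179.93  -0.18  99.38] F [-1.92  6.36  7.08] w 0.0098
tool shift mm [-18.4  -0.8  -0. ]
turn deg [ 0.07 -0.18 -0.02]
```

```bash
python3 -m crank '[[1,[-0.003,0,0],[0,0,0]],[1,[-0.003,0,0],[0,0,0]],[1,[-0.003,0,0],[0,0,0]],[1,[-0.003,0,0],[0,0,0]],[1,[0,0,0],[0,0,0]]]'; python3 -m crank '[[1,[-0.002,0,0],[0,0,0]],[1,[0,0,0],[0,0,0]]]'; python3 go.py .617 -.1026 .1352 99.4
```

```text
time: 11.25
tool_pos: [0.6166, -0.0952, 0.1353]
ee_rot: [3.141, -0.005, 1.735]
wrist_force: [-2.1, 8.4, 6.8]
width: 0.0098
finger_force: 30.0
time: 11.45
tool_pos: [0.6169, -0.0968, 0.1353]
ee_rot: [3.141, -0.005, 1.735]
wrist_force: [-2.4, 7.9, 6.9]
width: 0.0097
finger_force: 30.0
11.45 [ 0.6169 -0.0968  0.1353] [179.94  -0.29  99.43] F [-2.36  7.9   6.89] w 0.0097
tool shift mm [-5.7 -0.8  0.1]
turn deg [ 0.06 -0.29  0.03]
```

```bash
python3 -m crank '[[1,[-0.002,0,0],[0,0,0]],[1,[-0.0015,0,0],[0,0,0]],[1,[0,0,0],[0,0,0]]]'; python3 -m crank '[[1,[-0.001,0,0],[0,0,0]],[1,[0,0,0],[0,0,0]]]'; python3 -m crank '[[1,[-0.001,0,0],[0,0,0]],[1,[0,0,0],[0,0,0]]]'; python3 go.py .617 -.1026 .1352 99.4
```

```text
time: 11.75
tool_pos: [0.6174, -0.1, 0.1353]
ee_rot: [3.141, -0.006, 1.736]
wrist_force: [-1.4, 9.9, 7.7]
width: 0.0098
finger_force: 30.0
time: 11.95
tool_pos: [0.6175, -0.1008, 0.1353]
ee_rot: [3.141, -0.006, 1.736]
wrist_force: [-2.2, 9.6, 6.3]
width: 0.0093
finger_force: 30.0
time: 12.15
tool_pos: [0.6177, -0.1017, 0.1353]
ee_rot: [3.141, -0.006, 1.736]
wrist_force: [-2.3, 9.2, 6.7]
width: 0.0095
finger_force: 30.0
12.15 [ 0.6177 -0.1017  0.1353] [179.95  -0.34  99.46] F [-2.3   9.16  6.68] w 0.0095
tool shift mm [-0.8 -0.8  0.1]
turn deg [ 0.05 -0.34  0.06]
```

```bash
for i in 1; do python3 -m crank '[[1,[-0.001,0,0],[0,0,0]],[1,[0,0,0],[0,0,0]]]'; python3 -m crank '[[1,[-0.001,0,0],[0,0,0]],[1,[0,0,0],[0,0,0]]]';  python3 -m crank '[[1,[-0.001,0,0],[0,0,0]],[1,[0,0,0],[0,0,0]]]'; done | grep -E 'pos|force|rot'
```

```text
tool_pos: [0.6177, -0.1023, 0.1352]
ee_rot: [3.141, -0.007, 1.736]
wrist_force: [-3.1, 11.1, 7.2]
finger_force: 30.0
tool_pos: [0.6178, -0.1023, 0.1353]
ee_rot: [3.141, -0.009, 1.736]
wrist_force: [-2.4, 12.2, 7.7]
finger_force: 30.0
tool_pos: [0.6178, -0.1024, 0.1353]
ee_rot: [3.141, -0.01, 1.737]
wrist_force: [-2.5, 13.7, 7.9]
finger_force: 30.0
```

The hanger has met the stop: the TCP has stopped advancing while the force climbs. I press a little more firmly and verify.

```bash
python3 -m crank '[[1,[-0.001,0,0],[0,0,0]],[1,[-0.001,0,0],[0,0,0]],[1,[-0.001,0,0],[0,0,0]],[1,[0,0,0],[0,0,0]],[1,[0,0,0],[0,0,0]],[1,[0,0,0],[0,0,0]],[1,[0,0,0],[0,0,0]]]'
python3 - <<'E'
from h import *
s=snap('wrist'); X=cloud(s); s2=snap('side')
cv2.imwrite('pics/f.png',np.hstack([cv2.resize(s['color'][150:384,130:390,::-1],(400,360)),cv2.resize(s2['color'][140:260,240:373,::-1],(400,360))]))
e=np.array([-.163,.9866]); q=X[...,:2]-[.5995,0]; t=q@e; w=q@[e[1],-e[0]]
for nm,m in (('rail',(t>-.07)&(t<.07)&(abs(w)<.015)&(abs(X[...,2]-.118)<.007)),('bridge',(t>-.125)&(t<-.075)&(abs(w)<.026)&(abs(X[...,2]-.129)<.006))):
    P=np.c_[t[m],w[m],X[...,2][m]]
    print(nm,m.sum(),P.mean(0).round(4),cv2.minAreaRect((P[:,:2]*1000).astype(np.float32)),'slopes',np.linalg.lstsq(np.c_[P[:,:2],np.ones(len(P))],P[:,2],rcond=None)[0])
E
```

```text
time: 13.45
tool_pos: [0.6179, -0.1027, 0.1355]
ee_rot: [3.141, -0.015, 1.738]
wrist_force: [-5.6, 18.2, 9.4]
width: 0.0096
finger_force: 30.0
rail 3780 [-0.0192  0.0011  0.1195] ((-22.5467529296875, 1.112783432006836), (94.83744049072266, 11.991874694824219), 0.024583660066127777) slopes [-0.00312478 -0.00017596  0.11943413]
bridge 2803 [-0.0906  0.0007  0.1289] ((-101.77630615234375, 0.3269023895263672), (50.70954513549805, 45.14888381958008), 89.62393951416016) slopes [-0.00276552  0.00149331  0.12866401]
```

View pics/f.png

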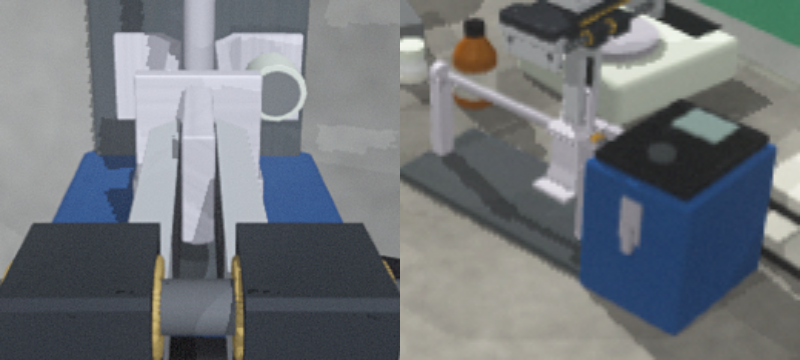

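The hanger sits level on the rail, centred within about 1 mm and against the stop (left at (200,110), right at (565,165)). It presses the stop with roughly 9 N.

```bash
python3 -c "
from bench import robot
print(robot.close_job())"
```

```text
the job is handed in; nothing more can be done
None
```

The cup hanger is seated on the rail and still gripped, pressed against the stop with an estimated 9 N, and the job is handed in; no verdict was returned.

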